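Point-and-confirm check before a sample transfer

TASK

Do the pointing check before a sample transfer: point from above at the middle of the orange-capped jar, fingertips one to four centimetres over it, for two seconds, then in the same way at the middle of the dish with the orange spot. Then press the green button fully down with the fingertips and let it come back up. Touch, move or lift nothing else, and do not bring the fingertips down close over any other jar or dish.

Things in the scene. Friction and masses are not known exactly. Their poses are not given: they have to be found in the camera images.
- jar_orange: loose clear sample jar with a paper label and orange screw cap, 40 mm across, 65 mm tall; origin at the centre of its underside, z up, so the cap's top is 65 mm above it
- jar_blue: loose clear sample jar with a paper label and blue screw cap, 40 mm across, 65 mm tall; origin at the centre of its underside, z up, so the cap's top is 65 mm above it
- jar_green: loose clear sample jar with a paper label and green screw cap, 40 mm across, 65 mm tall; origin at the centre of its underside, z up, so the cap's top is 65 mm above it
- jar_white: loose clear sample jar with a paper label and white screw cap, 40 mm across, 65 mm tall; origin at the centre of its underside, z up, so the cap's top is 65 mm above it
- dish_orange: loose white round culture dish with its lid on, 60 mm across, 15 mm high, with one orange spot 44 mm across in the middle of the lid; origin at the centre of its underside, z up, so the lid's top is 15 mm above it
- dish_blue: loose white round culture dish with its lid on, 60 mm across, 15 mm high, with one blue spot 44 mm across in the middle of the lid; origin at the centre of its underside, z up, so the lid's top is 15 mm above it
- dish_green: loose white round culture dish with its lid on, 60 mm across, 15 mm high, with one green spot 44 mm across in the middle of the lid; origin at the centre of its underside, z up, so the lid's top is 15 mm above it
- rack: fixed aluminium tray, 170 x 170 mm, 8 mm thick with 14 mm high lips on two sides, on which the four jars stand about 80 mm apart; origin at the centre of its underside, turns about z
- plate: fixed grey dish warmer with a dark steel top, 100 x 270 x 25 mm high, on which the three dishes stand in a row about 85 mm apart; origin at the centre of its underside, long side along its y
- panel: fixed grey confirm box, 85 x 85 x 30 mm high with a white top, carrying the green push button in its middle; origin at the centre of its underside
- confirm_top (a point): centre of the top face of the green push button (32 mm across) on the confirm box; it is pressed straight down
- confirm (a joint): travel of the green button in m: 0 when up, 0.006 when fully down; a spring of about 5 N at full travel brings it back up
- puck_a: loose bystander: round blue base 90 mm across with a steel post, 58 mm tall in all; origin at the centre of its underside
- puck_b: loose bystander: round blue base 90 mm across with a steel post, 58 mm tall in all; origin at the centre of its underside
- tip_box: loose bystander: yellow box with a white lid, 80 x 115 x 64 mm high; origin at the centre of its underside
- pen_pot: loose bystander: green pot of pens, 72 mm across, 70 mm tall and pens to 115 mm; origin at the centre of its underside

How it is judged:
By the outcome, as a careful person would: the job done as asked, in the order asked, and still so for the second after the job is handed in, with the robot touching nothing.
It also fails if it takes over 62 s, if anything falls off the work surface, if the arm or the gripper's body presses on something with over 40 N, if the wrist force passes 120 N, or if a joint passes its speed limit or range.

ROBOT

A 6-joint arm with a two-finger parallel gripper is mounted at the origin on the work surface. World frame = base frame: x ahead of the robot, y to its left, z up, the work surface at z = 0. Lengths are in m, angles in rad, forces in N, time in s.
With the tool pointing down it reaches from about 0.35 to 0.85 m from the base axis. Payload 8.1 kg.
Tool frame: the origin (TCP) lies at the centre of the arm's flange, where the gripper is bolted on; the fingertips stand 186 mm ahead of it and the grasp point (between the pads) lies 167 mm ahead of it; z points along the fingers, y is the line along which they close (so a half turn about z gives the same grasp; the last joint's range is limited). The gripper opens to 93 mm and grips with 3 to 60 N. Pads are 15 mm wide; open, the fingers measure 128 mm over their backs; the gripper's body (75 mm by 188 mm) begins 65 mm behind the grasp point.
Start: joints at [-0.085, 0.13, 1.488, -0, 1.523, -0.085], TCP at [0.6, 0, 0.405] pointing down, gripper open.
Joint ranges: [-2.96, 2.96], [-0.89, 2.26], [0.02, 2.5], [-1.34, 4.48], [0, 2.73], [-2.66, 2.66]. Speed limits (rad/s): [2.39, 2.39, 2.79, 3.14, 3.14, 3.14].

INTERFACE

Orientations are given as a rotation vector (axis times angle).
In Python, from plant import robot gives the robot as it stands.
- The arm moves only by the tool apply_moves, never from a script. Its argument "series" is a list of rows, each a list of 2 entries, a list of its own where there are three numbers: the shift along the tool's x, y, z in mm, then the turn, a rotation vector about the tool's x, y, z in rad. A call has 1 to 12 rows; each row shifts and turns the commanded pose from where the row before left it, along the tool's axes as they then stand; what a row does not reach is not made up. A row lasts 1/12 s, in which the tool goes at most 41.7 mm and 7.16 degrees, less where a joint would pass 70% of its speed; a pose out of reach is approached as far as the arm can. A call is refused whole if a number of a shift passes 41.7 or a number of a turn 0.125, either way. A call with a gripper value outside its range is refused whole. "claw" is the opening, from 0 (shut) to 1 (fully open), set as the call begins (left out, the last holds). The fingers move at their own pace and stop on an object; "newtons" is the grip in N (left out, the last holds). Time passes only in rows, so rows that do not move let the fingers close. It gives the time, the measured TCP pose, the force, the opening and the grip force at its end, in the units of the state.
- robot.read_state(): the state, without advancing time (a new reading comes with each control period).
- robot.read_camera(name): name is "scene" or "side" or "wrist"; returns (picture, depth): 420x560x3 uint8, blue, green, red; 420x560 float32, m along the optical axis (not along the pixel's ray), 0 where there is no reading.
- robot.calibration(name): a dict with "fx", "fy", "cx", "cy" (pixels), "extrinsics" (4x4, takes a point from world to camera coordinates). Camera axes: x right, y down, z forward; pixel columns grow to the right and rows downward; lengths in m; the calibration is good to about 2 mm. A picture is of the moment at which its call begins: read the wrist's pose just before it. calibration takes no time and is no camera call; for the wrist camera it gives the pose at the moment of the call.
- robot.close_job(): hands the job in; it is judged then, once.
The state is a dict: "t": time; "q": joint angles; "dq": joint speeds; "joint_torque": joint torques, N m; "tool_pos": TCP position; "orientation": TCP orientation; "force": force on the tool from outside, world axes, zero at the start; "wrist_torque": the same for the moment, N m; "opening": finger opening in m; "gripper_force": force on a finger pad.
Only numpy, scipy, OpenCV 4.12 (cv2) and the standard library are available. Lean on these libraries where they do the work, as an engineer would, in place of code of your own. Each camera call takes 0.05 s, during which the arm holds its last target. There are 200 camera calls.

## Working session

There is one attempt and no reset: what is moved stays moved. The work goes in short steps, Python scripts to look and compute and a tool call to move; the robot and the scene stay as the last step left them, time stands still between calls to the robot, and variables do not carry over. Pictures are saved under pics/ and viewed, at most 10 in all, crops included, and the job is handed in when it is done.

Besides the shell and the picture viewer there is one more tool, called after "Request:" as name(argument=value, ...), one argument or row to a line, values as JSON. apply_moves: Moves the arm, as the interface text tells. Its arguments: {"type":"object","properties":{"series":{"type":"array"},"claw":{"type":"number"},"newtons":{"type":"number"}},"required":["series"]}

```bash
mkdir -p pics; python3 - <<'E'
from plant import robot
import cv2,numpy as np
s=robot.read_state();print(s['t'],s['tool_pos'],s['orientation'],s['opening'])
for n in("scene","side"):
    im,d=robot.read_camera(n);c=robot.calibration(n)
    cv2.imwrite(f"pics/{n}.png",im);np.savez(f"{n}.npz",im=im,d=d,E=c["extrinsics"],k=[c[x] for x in("fx","fy","cx","cy")])
    print(n,c)
E
```

```text
0.0 [5.99762449e-01 2.47239237e-05 4.03691185e-01] [-2.22045031e+00 -2.22040989e+00  1.91934877e-03] 0.09288235585318155
scene {'fx': 413.5436595280529, 'fy': 413.5436595280529, 'cx': 285.5923603024502, 'cy': 209.75357520304595, 'extrinsics': array([[-2.48783345e-01,  9.68558745e-01,  8.96820404e-04,
         1.55730914e-01],
       [ 7.70282763e-01,  1.98415471e-01, -6.06049310e-01,
        -3.90339076e-01],
       [-5.87172302e-01, -1.50084169e-01, -7.95426571e-01,
         1.50497757e+00],
       [ 0.00000000e+00,  0.00000000e+00,  0.00000000e+00,
         1.00000000e+00]])}
side {'fx': 510.53070782595796, 'fy': 510.53070782595796, 'cx': 281.40734441377515, 'cy': 212.32897506395548, 'extrinsics': array([[-0.90453443, -0.42636156, -0.00576871,  0.49736982],
       [-0.30764322,  0.66191941, -0.68353372,  0.22373743],
       [ 0.29525092, -0.61650508, -0.72989614,  1.58029937],
       [ 0.        ,  0.        ,  0.        ,  1.        ]])}
```

View pics/scene.png

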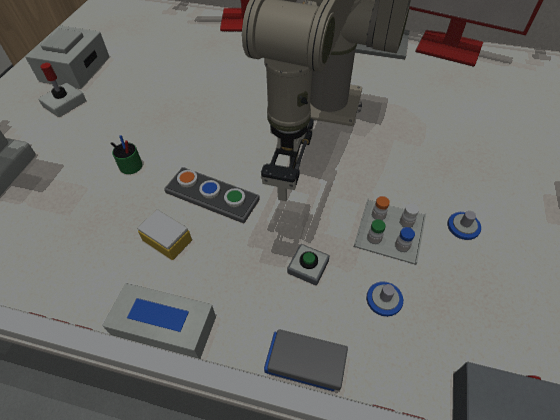

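View pics/side.png

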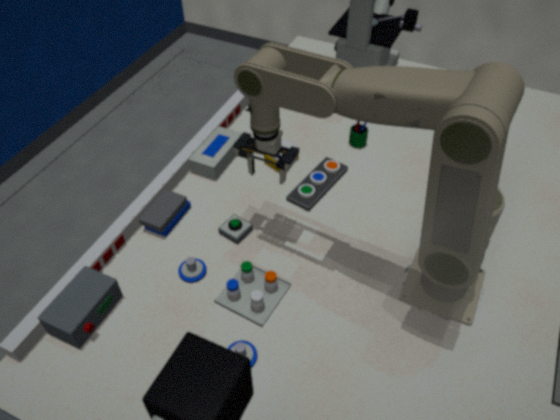

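The scene view shows the orange cap at (382,203), the orange-spot dish at (187,178) and the green button at (309,260). In the side view they are at (271,278), (332,166) and (235,225). Next I'll measure their positions.

```bash
cat > h.py <<'E'
import cv2,numpy as np
def blob(im,seed,lo,hi,r=16):
    h=cv2.cvtColor(im,cv2.COLOR_BGR2HSV);m=cv2.inRange(h,lo,hi)
    w=np.zeros_like(m);cv2.circle(w,seed,r,255,-1);m&=w
    n,l,st,c=cv2.connectedComponentsWithStats(m)
    i=1+np.argmax(st[1:,4]);return c[i],st[i],l==i
def ray(uv,k,E):
    R,t=E[:3,:3],E[:3,3];d=R.T@np.array([(uv[0]-k[2])/k[0],(uv[1]-k[3])/k[1],1]);return -R.T@t,d
def plane(uv,k,E,z):
    o,d=ray(uv,k,E);return o+d*(z-o[2])/d[2]
def cross(a,b):
    (o,d),(p,e)=a,b;s=np.linalg.lstsq(np.c_[d,-e],p-o,rcond=None)[0]
    A,B=o+s[0]*d,p+s[1]*e;return (A+B)/2,np.linalg.norm(A-B)
OR=((3,120,60),(18,255,255));GR=((45,70,20),(90,255,255));BL=((100,120,50),(125,255,255))
E
python3 - <<'E'
from h import *
np.set_printoptions(precision=4,suppress=True)
S={n:np.load(n+".npz") for n in("scene","side")}
for name,a,b,c,z in[("jarO",(382,203),(271,276),OR,.068),("jarG",(377,227),(247,267),GR,.068),("jarB",(407,235),(233,285),BL,.068),("dishO",(187,178),(332,166),OR,.04),("dishB",(209,188),(318,177),BL,.04),("dishG",(234,197),(306,190),GR,.04),("btn",(309,260),(235,225),GR,.037)]:
    rs=[]
    for n,p in(("scene",a),("side",b)):
        f=S[n];u,st,m=blob(f['im'],p,*c);rs.append(ray(u,f['k'],f['E']))
        d=f['d'][m];uv=np.argwhere(m)[:,::-1];k=f['k']
        P=np.c_[(uv-k[2:])/k[:2],np.ones(len(uv))]*d[:,None];W=(P-f['E'][:3,3])@f['E'][:3,:3]
        print(name,n,u,st[2:],"plane",plane(u,k,f['E'],z),"depth med",np.median(W,0),"z95",np.percentile(W[:,2],[50,95]))
    print("  cross",*cross(*rs))
E
```

```text
jarO scene [382.1185 202.5333] [ 13  12 135] plane [0.4739 0.235  0.068 ] depth med [0.4789 0.2345 0.0731] z95 [0.0731 0.0761]
jarO side [270.1842 276.3772] [ 12  12 114] plane [0.473  0.2405 0.068 ] depth med [0.4714 0.244  0.0725] z95 [0.0725 0.0769]
  cross [0.4732 0.2368 0.0653] 0.003984594789295811
jarG scene [377.8987 225.7468] [ 15  14 158] plane [0.555  0.2329 0.068 ] depth med [0.5591 0.2325 0.0733] z95 [0.0733 0.0764]
jarG side [246.3241 266.537 ] [ 12  12 108] plane [0.5547 0.2383 0.068 ] depth med [0.5523 0.2417 0.0722] z95 [0.0722 0.0782]
  cross [0.5548 0.2347 0.0657] 0.004140658862177428
jarB scene [406.8827 233.7531] [ 15  14 162] plane [0.5617 0.3089 0.068 ] depth med [0.5659 0.3076 0.0732] z95 [0.0732 0.076 ]
jarB side [232.2273 284.5273] [ 11  12 110] plane [0.5614 0.3142 0.068 ] depth med [0.5601 0.3176 0.0726] z95 [0.0726 0.0769]
  cross [0.5614 0.3109 0.0657] 0.004137147459609926
dishO scene [186.6387 176.8151] [ 14  11 119] plane [ 0.4977 -0.3372  0.04  ] depth med [ 0.5002 -0.3349  0.0423] z95 [0.0423 0.046 ]
dishO side [331.5333 164.7   ] [10  8 60] plane [ 0
[... 371 characters left out ...]
0407] z95 [0.0407 0.0469]
  cross [ 0.522  -0.2552  0.0404] 0.0034507991397252974
dishG scene [234.0448 195.9179] [ 15  11 134] plane [ 0.5322 -0.1769  0.04  ] depth med [ 0.5342 -0.1761  0.0421] z95 [0.0421 0.045 ]
dishG side [306.1471 189.1324] [11  8 68] plane [ 0.534  -0.1732  0.04  ] depth med [ 0.5332 -0.1728  0.04  ] z95 [0.04   0.0448]
  cross [ 0.5336 -0.1753  0.04  ] 0.003433573927722371
btn scene [308.6316 258.0075] [ 13  13 133] plane [0.6781 0.0747 0.037 ] depth med [0.6872 0.0757 0.0525] z95 [0.0525 0.0559]
btn side [234.75   223.2619] [11 10 84] plane [0.6871 0.0749 0.037 ] depth med [0.681  0.0848 0.0493] z95 [0.0493 0.0564]
  cross [0.6833 0.0771 0.0431] 0.004554166505997696
```

Request:
apply_moves(
  claw=0,
  series=[
    [[20,-10.6,0],[0,0,0]],
    [[20,-10.6,0],[0,0,0]],
    [[20,-10.6,0],[0,0,0]],
    [[20,-10.6,0],[0,0,0]],
    [[20,-10.6,0],[0,0,0]],
    [[20,-10.6,0],[0,0,0]],
    [[20,-10.6,0],[0,0,0]],
    [[20,-10.6,0],[0,0,0]],
    [[20,-10.6,0],[0,0,0]],
    [[20,-10.6,0],[0,0,0]],
    [[20,-10.6,0],[0,0,0]],
    [[18,-10.4,0],[0,0,0]],
  ],
)

```text
t: 1.1
tool_pos: [0.4722, 0.239, 0.4043]
orientation: [-2.221, -2.221, 0.001]
force: [-0.7, 0.1, 0.5]
opening: 0.0176
gripper_force: 0.0
```

```bash
cat > w.py <<'E'
import sys
from plant import robot
from h import *
np.set_printoptions(precision=4,suppress=True)
s=robot.read_state();c=robot.calibration("wrist");im,d=robot.read_camera("wrist")
n=sys.argv[1];cv2.imwrite(f"pics/{n}.png",im)
k=np.array([c[x] for x in("fx","fy","cx","cy")]);E=c["extrinsics"]
np.savez(n+".npz",im=im,d=d,E=E,k=k)
print(s['t'],s['tool_pos'],s['orientation'],s['opening'],s['force'])
col,r,z,seed=sys.argv[2:6];P=eval(seed)
q=E[:3,:3]@np.array(P)+E[:3,3];u=(q[:2]/q[2]*k[:2]+k[2:]).astype(int);print("expected px",u)
uv,st,m=blob(im,(int(u[0]),int(u[1])),*globals()[col],r=int(r))
hull=cv2.convexHull(np.argwhere(m)[:,::-1].astype(np.float32));cc,rr=cv2.minEnclosingCircle(hull)
dd=np.median(d[m]);print(uv,st,"circ",cc,rr,"dia",2*rr*dd/k[0]);
o=plane(uv,k,E,float(z));print("pos",o,"circ pos",plane(cc,k,E,float(z)))
W=E[:3,:3].T@(np.array([*((uv-k[2:])/k[:2]),1])*dd-E[:3,3]);print("by depth",W)
E
python3 w.py jar1 OR 90 0.073 "(.473,.238,.073)"
```

```text
1.1 [0.4722 0.239  0.4043] [-2.2209 -2.2213  0.0011] 0.01758655522416455 [-0.6917  0.1093  0.5213]
expected px [276 201]
[278.8114 200.0268] [263 183  33  34 859] circ (278.8362731933594, 199.85398864746094) 16.854883193969727 dia 0.03716617249961888
pos [0.4757 0.2397 0.073 ] circ pos [0.4757 0.2399 0.073 ]
by depth [0.4756 0.2397 0.0732]
```

View pics/jar1.png

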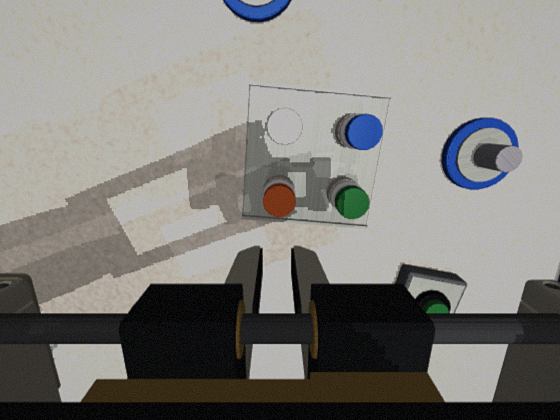

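The wrist view shows the orange cap at (279,200), so its middle is about (0.475, 0.239). The white, blue and green jars are clear of it. I'm going down to about 25 mm over the cap.

Request:
apply_moves(
  claw=0,
  series=[
    [[0,3,5],[0,0,0]],
    [[0,0,12],[0,0,0]],
    [[0,0,15],[0,0,0]],
    [[0,0,15],[0,0,0]],
    [[0,0,15],[0,0,0]],
    [[0,0,15],[0,0,0]],
    [[0,0,15],[0,0,0]],
    [[0,0,15],[0,0,0]],
    [[0,0,10],[0,0,0]],
    [[0,0,4],[0,0,0]],
    [[0,0,0],[0,0,0]],
    [[0,0,0],[0,0,0]],
  ],
)

```text
t: 2.15
tool_pos: [0.4763, 0.2377, 0.2838]
orientation: [-2.222, -2.221, 0.0]
force: [0.3, 0.4, 0.8]
opening: 0.0004
gripper_force: 0.0
```

```bash
python3 w.py jar2 OR 150 0.073 "(.475,.239,.073)"
```

```text
2.15 [0.4763 0.2377 0.2838] [-2.2221 -2.2208  0.0002] 0.0004344037497378273 [0.2644 0.443  0.8311]
expected px [273 242]
[273.8174 232.859 ] [ 249  214   51   39 1440] circ (273.96038818359375, 239.51980590820312) 26.133132934570312 dia 0.036662793837069045
pos [0.4755 0.246  0.073 ] circ pos [0.4756 0.241  0.073 ]
by depth [0.4755 0.2459 0.0727]
```

View pics/jar2.png

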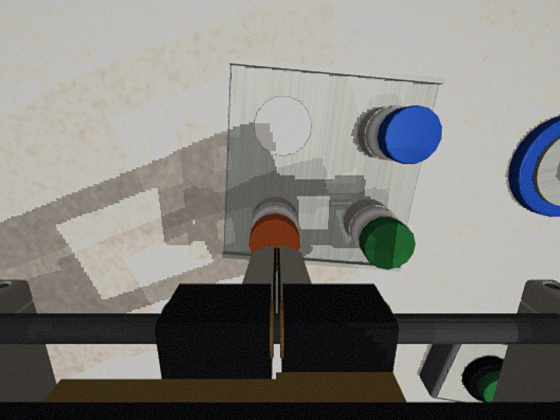

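The closed fingertips at (277,250) sit over the cap, whose centre is (274,240). They are about 25 mm above it and within 2–3 mm of the middle. I'm nudging slightly and holding.

Request:
apply_moves(
  series=[
    [[2,-1,0],[0,0,0]],
    [[0,0,0],[0,0,0]],
    [[0,0,0],[0,0,0]],
    [[0,0,0],[0,0,0]],
    [[0,0,0],[0,0,0]],
    [[0,0,0],[0,0,0]],
    [[0,0,0],[0,0,0]],
    [[0,0,0],[0,0,0]],
    [[0,0,0],[0,0,0]],
    [[0,0,0],[0,0,0]],
    [[0,0,0],[0,0,0]],
    [[0,0,0],[0,0,0]],
  ],
)

```text
t: 3.2
tool_pos: [0.475, 0.24, 0.2837]
orientation: [-2.221, -2.221, 0.0]
force: [-0.4, -1.1, -1.2]
opening: 0.0007
gripper_force: 0.0
```

Request:
apply_moves(
  series=[
    [[0,0,0],[0,0,0]],
    [[0,0,0],[0,0,0]],
    [[0,0,0],[0,0,0]],
    [[0,0,0],[0,0,0]],
    [[0,0,0],[0,0,0]],
    [[0,0,0],[0,0,0]],
    [[0,0,0],[0,0,0]],
    [[0,0,0],[0,0,0]],
    [[0,0,0],[0,0,0]],
    [[0,0,0],[0,0,0]],
    [[0,0,0],[0,0,0]],
    [[0,0,0],[0,0,0]],
  ],
)

```text
t: 4.2
tool_pos: [0.475, 0.24, 0.2837]
orientation: [-2.221, -2.221, -0.0]
force: [-0.5, -0.2, -0.9]
opening: 0.0002
gripper_force: 0.0
```

Request:
apply_moves(
  series=[
    [[0,0,0],[0,0,0]],
    [[0,0,0],[0,0,0]],
    [[0,0,0],[0,0,0]],
    [[0,0,0],[0,0,0]],
    [[0,0,0],[0,0,0]],
    [[0,0,0],[0,0,0]],
    [[0,0,0],[0,0,0]],
    [[0,0,0],[0,0,0]],
    [[0,0,0],[0,0,0]],
    [[0,0,0],[0,0,0]],
    [[0,0,0],[0,0,0]],
    [[0,0,0],[0,0,0]],
  ],
)

```text
t: 5.2
tool_pos: [0.475, 0.24, 0.2837]
orientation: [-2.221, -2.221, 0.0]
force: [0.5, 0.7, 0.3]
opening: 0.0004
gripper_force: 0.0
```

Request:
apply_moves(
  series=[
    [[0,0,-5],[0,0,0]],
    [[0,0,-12],[0,0,0]],
    [[0,0,-15],[0,0,0]],
    [[0,0,-15],[0,0,0]],
    [[0,0,-15],[0,0,0]],
    [[0,0,-15],[0,0,0]],
    [[0,0,-15],[0,0,0]],
    [[0,0,-15],[0,0,0]],
    [[0,0,-10],[0,0,0]],
    [[0,0,-4],[0,0,0]],
    [[0,0,0],[0,0,0]],
    [[0,0,0],[0,0,0]],
  ],
)

```text
t: 6.2
tool_pos: [0.4749, 0.24, 0.4045]
orientation: [-2.221, -2.221, 0.0]
force: [0.1, 0.1, -0.8]
opening: 0.0002
gripper_force: 0.0
```

Request:
apply_moves(
  series=[
    [[-24,1,0],[0,0,0]],
    [[-24,1,0],[0,0,0]],
    [[-24,1,0],[0,0,0]],
    [[-24,1,0],[0,0,0]],
    [[-24,1,0],[0,0,0]],
    [[-24,1,0],[0,0,0]],
    [[-24,1,0],[0,0,0]],
    [[-24,1,0],[0,0,0]],
    [[-24,1,0],[0,0,0]],
    [[-24,1,0],[0,0,0]],
    [[-24,1,0],[0,0,0]],
    [[-24,1,0],[0,0,0]],
  ],
)

```text
t: 7.2
tool_pos: [0.4866, -0.0491, 0.4034]
orientation: [-2.22, -2.22, 0.002]
force: [0.7, 0.1, -0.0]
opening: 0.0003
gripper_force: 0.0
```

Request:
apply_moves(
  series=[
    [[-24,1,0],[0,0,0]],
    [[-24,1,0],[0,0,0]],
    [[-24,1,0],[0,0,0]],
    [[-24,1,0],[0,0,0]],
    [[-24,1,0],[0,0,0]],
    [[-24,1,0],[0,0,0]],
    [[-24,1,0],[0,0,0]],
    [[-24,1,0],[0,0,0]],
    [[-24,1,0],[0,0,0]],
    [[-24,1,0],[0,0,0]],
    [[-24,1,0],[0,0,0]],
    [[-10,0,0],[0,0,0]],
  ],
)

```text
t: 8.2
tool_pos: [0.4974, -0.3243, 0.403]
orientation: [-2.222, -2.218, 0.002]
force: [-0.0, 0.1, -0.6]
opening: 0.0002
gripper_force: 0.0
```

```bash
python3 w.py dish1 OR 60 0.04 "(.4995,-.335,.04)"
```

```text
8.2 [ 0.4974 -0.3243  0.403 ] [-2.2219 -2.2181  0.0016] 0.0001566748377719785 [-0.0407  0.08   -0.6253]
expected px [277 202]
[279.7387 201.5751] [262 185  36  34 972] circ (279.79998779296875, 202.0) 17.912118911743164 dia 0.04348583803032636
pos [ 0.5018 -0.3336  0.04  ] circ pos [ 0.5018 -0.3341  0.04  ]
by depth [ 0.5018 -0.3334  0.0409]
```

View pics/dish1.png

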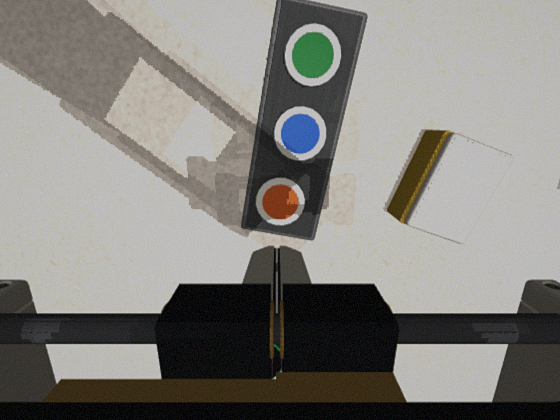

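The orange-spot dish is at (280,202) in the wrist view, i.e. about (0.501, -0.334). The tip box to its right is well below the gripper's body. Going down.

Request:
apply_moves(
  series=[
    [[-6,2,5],[0,0,0]],
    [[-5,1,12],[0,0,0]],
    [[0,0,17],[0,0,0]],
    [[0,0,18],[0,0,0]],
    [[0,0,18],[0,0,0]],
    [[0,0,18],[0,0,0]],
    [[0,0,18],[0,0,0]],
    [[0,0,18],[0,0,0]],
    [[0,0,14],[0,0,0]],
    [[0,0,10],[0,0,0]],
    [[0,0,4],[0,0,0]],
    [[0,0,0],[0,0,0]],
  ],
)

```text
t: 9.25
tool_pos: [0.5008, -0.3324, 0.2514]
orientation: [-2.219, -2.221, 0.0]
force: [-0.4, 0.3, -0.1]
opening: 0.0003
gripper_force: 0.0
```

```bash
python3 w.py dish2 OR 150 0.04 "(.501,-.334,.04)"
```

```text
9.25 [ 0.5008 -0.3324  0.2514] [-2.2194 -2.2205  0.0004] 0.0002900007843879363 [-0.4132  0.2591 -0.0841]
expected px [275 246]
[277.1622 236.0349] [ 247  218   61   45 1634] circ (277.0, 245.5) 30.696189880371094 dia 0.04303872863703069
pos [ 0.502  -0.3263  0.04  ] circ pos [ 0.5019 -0.3336  0.04  ]
by depth [ 0.502  -0.3259  0.0411]
```

View pics/dish2.png

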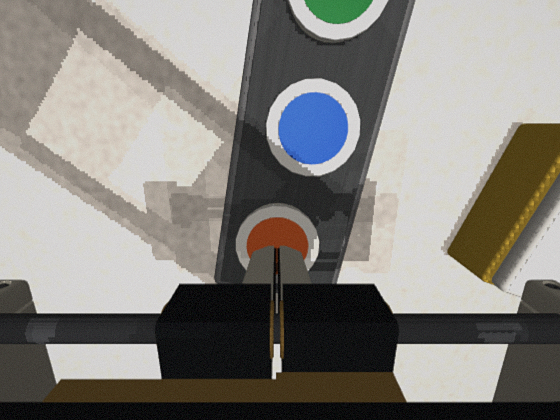

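The fingertips at (277,248) are over the spot's centre at (277,245), about 25 mm up. I'll hold, then rise.

Request:
apply_moves(
  series=[
    [[-1,0,0],[0,0,0]],
    [[0,0,0],[0,0,0]],
    [[0,0,0],[0,0,0]],
    [[0,0,0],[0,0,0]],
    [[0,0,0],[0,0,0]],
    [[0,0,0],[0,0,0]],
    [[0,0,0],[0,0,0]],
    [[0,0,0],[0,0,0]],
    [[0,0,0],[0,0,0]],
    [[0,0,0],[0,0,0]],
    [[0,0,0],[0,0,0]],
    [[0,0,0],[0,0,0]],
  ],
)

```text
t: 10.3
tool_pos: [0.501, -0.334, 0.2527]
orientation: [-2.221, -2.221, 0.0]
force: [-0.1, -0.3, 0.8]
opening: 0.0003
gripper_force: 0.0
```

Request:
apply_moves(
  series=[
    [[0,0,0],[0,0,0]],
    [[0,0,0],[0,0,0]],
    [[0,0,0],[0,0,0]],
    [[0,0,0],[0,0,0]],
    [[0,0,0],[0,0,0]],
    [[0,0,0],[0,0,0]],
    [[0,0,0],[0,0,0]],
    [[0,0,0],[0,0,0]],
    [[0,0,0],[0,0,0]],
    [[0,0,0],[0,0,0]],
    [[0,0,0],[0,0,0]],
    [[0,0,0],[0,0,0]],
  ],
)

```text
t: 11.3
tool_pos: [0.501, -0.334, 0.2527]
orientation: [-2.221, -2.221, 0.0]
force: [-0.1, 0.3, 0.4]
opening: 0.0004
gripper_force: 0.0
```

Request:
apply_moves(
  series=[
    [[0,0,0],[0,0,0]],
    [[0,0,0],[0,0,0]],
    [[0,0,0],[0,0,0]],
    [[0,0,0],[0,0,0]],
    [[0,0,0],[0,0,0]],
    [[0,0,0],[0,0,0]],
    [[0,0,0],[0,0,0]],
    [[0,0,0],[0,0,0]],
    [[0,0,0],[0,0,0]],
    [[0,0,0],[0,0,0]],
    [[0,0,0],[0,0,0]],
    [[0,0,0],[0,0,0]],
  ],
)

```text
t: 12.3
tool_pos: [0.501, -0.334, 0.2528]
orientation: [2.221, 2.221, 0.0]
force: [1.2, -0.4, -0.2]
opening: 0.0005
gripper_force: 0.0
```

Request:
apply_moves(
  series=[
    [[0,0,-5],[0,0,0]],
    [[0,0,-12],[0,0,0]],
    [[0,0,-15],[0,0,0]],
    [[0,0,-15],[0,0,0]],
    [[0,0,-15],[0,0,0]],
    [[0,0,-15],[0,0,0]],
    [[0,0,-15],[0,0,0]],
    [[0,0,-15],[0,0,0]],
    [[0,0,-10],[0,0,0]],
    [[0,0,-4],[0,0,0]],
    [[0,0,0],[0,0,0]],
    [[0,0,0],[0,0,0]],
  ],
)

```text
t: 13.3
tool_pos: [0.5009, -0.3339, 0.3736]
orientation: [-2.221, -2.221, 0.0]
force: [0.3, 1.0, -0.6]
opening: 0.0007
gripper_force: 0.0
```

Request:
apply_moves(
  series=[
    [[18,8,0],[0,0,0]],
    [[18,8,0],[0,0,0]],
    [[18,8,0],[0,0,0]],
    [[18,8,0],[0,0,0]],
    [[18,8,0],[0,0,0]],
    [[18,8,0],[0,0,0]],
    [[18,8,0],[0,0,0]],
    [[18,8,0],[0,0,0]],
    [[18,8,0],[0,0,0]],
    [[18,8,0],[0,0,0]],
    [[18,8,0],[0,0,0]],
    [[18,8,0],[0,0,0]],
  ],
)

```text
t: 14.3
tool_pos: [0.597, -0.1169, 0.3721]
orientation: [-2.22, -2.22, 0.002]
force: [0.4, 0.1, -1.2]
opening: 0.0004
gripper_force: 0.0
```

Request:
apply_moves(
  series=[
    [[18,8,0],[0,0,0]],
    [[18,8,0],[0,0,0]],
    [[18,8,0],[0,0,0]],
    [[18,8,0],[0,0,0]],
    [[18,8,0],[0,0,0]],
    [[18,8,0],[0,0,0]],
    [[18,8,0],[0,0,0]],
    [[18,8,0],[0,0,0]],
    [[18,8,0],[0,0,0]],
    [[18,8,0],[0,0,0]],
    [[16,7,0],[0,0,0]],
    [[0,0,0],[0,0,0]],
  ],
)

```text
t: 15.3
tool_pos: [0.6842, 0.081, 0.3717]
orientation: [-2.217, -2.223, 0.001]
force: [-0.1, -0.2, -0.6]
opening: 0.0004
gripper_force: 0.0
```

```bash
python3 w.py btn1 GR 40 0.05 "(.684,.078,.05)"
```

```text
15.3 [0.6842 0.081  0.3717] [-2.2168 -2.2226  0.0015] 0.0003581643777655386 [-0.1385 -0.2278 -0.5585]
expected px [275 205]
[278.4937 205.0028] [264 190  30  31 709] circ (278.3387145996094, 204.85484313964844) 15.236109733581543 dia 0.03253233087817899
pos [0.6868 0.079  0.05  ] circ pos [0.6866 0.0792 0.05  ]
by depth [0.6867 0.0796 0.052 ]
```

View pics/btn1.png

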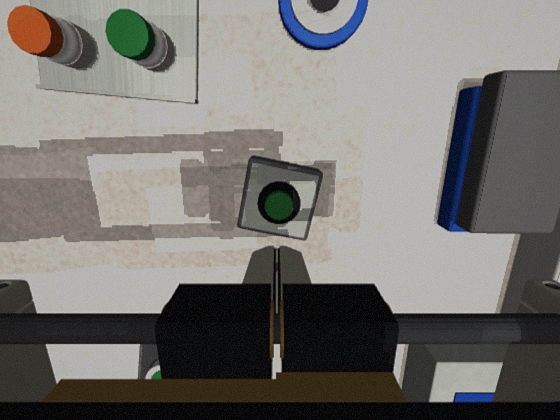

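The button is at (278,205) in the wrist view, i.e. about (0.686, 0.079), with its top near z = 0.051. I'll approach to just above it, then press in small steps.

Request:
apply_moves(
  series=[
    [[-2,2,5],[0,0,0]],
    [[0,0,12],[0,0,0]],
    [[0,0,15],[0,0,0]],
    [[0,0,15],[0,0,0]],
    [[0,0,15],[0,0,0]],
    [[0,0,15],[0,0,0]],
    [[0,0,15],[0,0,0]],
    [[0,0,15],[0,0,0]],
    [[0,0,10],[0,0,0]],
    [[0,0,6],[0,0,0]],
    [[0,0,0],[0,0,0]],
    [[0,0,0],[0,0,0]],
  ],
)

```text
t: 16.35
tool_pos: [0.6861, 0.0761, 0.2507]
orientation: [-2.221, -2.221, -0.0]
force: [-0.2, -0.2, -0.0]
opening: 0.0004
gripper_force: 0.0
```

```bash
python3 w.py btn2 GR 80 0.051 "(.686,.079,.051)"
```

```text
16.35 [0.6861 0.0761 0.2507] [-2.2213 -2.2215 -0.    ] 0.0004472435926906128 [-0.1964 -0.1786 -0.0403]
expected px [274 246]
[275.9649 236.7076] [ 253  221   47   42 1026] circ (276.1162109375, 244.154052734375) 23.61878776550293 dia 0.031171842267255313
pos [0.6868 0.086  0.051 ] circ pos [0.6869 0.0806 0.051 ]
by depth [0.6868 0.0863 0.0518]
```

View pics/btn2.png

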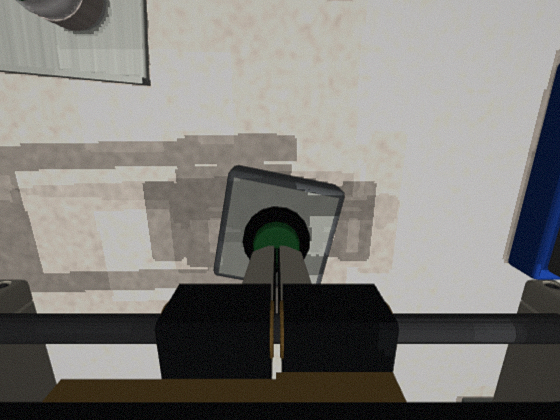

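The fingertips at (277,248) are over the button at (276,244). I'm shifting +3 mm along tool x and lowering gradually.

Request:
apply_moves(
  series=[
    [[3,0,2],[0,0,0]],
    [[0,0,2],[0,0,0]],
    [[0,0,2],[0,0,0]],
    [[0,0,2],[0,0,0]],
    [[0,0,2],[0,0,0]],
    [[0,0,1],[0,0,0]],
    [[0,0,1],[0,0,0]],
    [[0,0,1],[0,0,0]],
    [[0,0,1],[0,0,0]],
    [[0,0,0],[0,0,0]],
    [[0,0,0],[0,0,0]],
    [[0,0,0],[0,0,0]],
  ],
)

```text
t: 17.4
tool_pos: [0.686, 0.079, 0.2369]
orientation: [2.221, 2.221, 0.0]
force: [-1.1, -0.4, 1.7]
opening: 0.0004
gripper_force: 1.1
```

Request:
apply_moves(
  series=[
    [[0,0,1],[0,0,0]],
    [[0,0,1],[0,0,0]],
    [[0,0,1],[0,0,0]],
    [[0,0,1],[0,0,0]],
    [[0,0,0],[0,0,0]],
    [[0,0,0],[0,0,0]],
    [[0,0,0],[0,0,0]],
  ],
)

```text
t: 17.98
tool_pos: [0.6861, 0.079, 0.233]
orientation: [2.221, 2.221, 0.0]
force: [-0.8, -0.5, 4.6]
opening: 0.0004
gripper_force: 2.2
```

Request:
apply_moves(
  series=[
    [[0,0,1],[0,0,0]],
    [[0,0,0.5],[0,0,0]],
    [[0,0,0],[0,0,0]],
    [[0,0,0],[0,0,0]],
    [[0,0,0],[0,0,0]],
  ],
)

```text
t: 18.4
tool_pos: [0.6862, 0.079, 0.2323]
orientation: [2.221, 2.221, 0.001]
force: [-5.2, -0.5, 10.1]
opening: 0.0003
gripper_force: 5.2
```

Request:
apply_moves(
  series=[
    [[0,0,1],[0,0,0]],
    [[0,0,0],[0,0,0]],
    [[0,0,0],[0,0,0]],
    [[0,0,0],[0,0,0]],
  ],
)

```text
t: 18.73
tool_pos: [0.6862, 0.0791, 0.2322]
orientation: [2.221, 2.221, 0.001]
force: [-7.4, -0.0, 16.2]
opening: 0.0005
gripper_force: 8.0
```

The button is at its hard stop: the force rises to 16 N with no further travel. Releasing now.

Request:
apply_moves(
  series=[
    [[0,0,-2],[0,0,0]],
    [[0,0,-2],[0,0,0]],
    [[0,0,-3],[0,0,0]],
    [[0,0,-5],[0,0,0]],
    [[0,0,-10],[0,0,0]],
    [[0,0,-15],[0,0,0]],
    [[0,0,-20],[0,0,0]],
    [[0,0,-20],[0,0,0]],
    [[0,0,-20],[0,0,0]],
    [[0,0,-20],[0,0,0]],
    [[0,0,-10],[0,0,0]],
    [[0,0,0],[0,0,0]],
  ],
)

```text
t: 19.73
tool_pos: [0.6869, 0.0791, 0.3621]
orientation: [2.218, 2.218, 0.008]
force: [-0.1, 0.6, 0.5]
opening: 0.0006
gripper_force: 0.0
```

Request:
apply_moves(
  series=[
    [[0,0,0],[0,0,0]],
    [[0,0,0],[0,0,0]],
    [[0,0,0],[0,0,0]],
    [[0,0,0],[0,0,0]],
    [[0,0,0],[0,0,0]],
    [[0,0,0],[0,0,0]],
  ],
)

```text
t: 20.23
tool_pos: [0.6859, 0.079, 0.3564]
orientation: [-2.221, -2.221, 0.001]
force: [-1.0, -0.6, 0.5]
opening: 0.0006
gripper_force: 0.0
```

```bash
python3 w.py btn3 GR 40 0.05 "(.686,.079,.051)"
```

```text
20.2333 [0.6859 0.079  0.3564] [-2.2208 -2.2208  0.0014] 0.0006254261261235231 [-0.9542 -0.617   0.4595]
expected px [275 207]
[276.6598 206.7266] [261 191  32  32 779] circ (276.51019287109375, 206.63265991210938) 16.01564598083496 dia 0.03250679017061809
pos [0.6868 0.0791 0.05  ] circ pos [0.6867 0.0792 0.05  ]
by depth [0.6868 0.0797 0.052 ]
```

```bash
python3 -c "
from plant import robot
print(robot.close_job())"
```

```text
the job is handed in; nothing more can be done
None
```

I handed the job in at about 20 s: I pointed at the orange-capped jar and then the orange-spot dish, about 25 mm above each for 3 s, then pressed the green button to its stop, and it came back up; nothing else was touched.

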